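Refit and pin the swarf tray of a wet belt grinder

ROBOT

A 7-joint arm with a two-finger parallel gripper is mounted at the origin on the work surface. World frame = base frame: x ahead of the robot, y to its left, z up, the work surface at z = 0. Lengths are in m, angles in degrees, forces in N, time in s.
With the tool pointing down it reaches from about 0.425 to 1.025 m from the base axis. Payload 9.4 kg.
Tool frame: the origin (TCP) lies midway between the tips of the shut fingers; the grasp point (between the pads) lies 19 mm behind it; y points along the fingers, x is the direction in which the jaws open and shut, and the axes are right-handed (so a half turn about y gives the same grasp; the last joint's range is limited). The gripper opens to 93 mm and grips with 3 to 60 N. Pads are 15 mm wide; open, the fingers measure 128 mm over their backs; the gripper's body (75 mm by 188 mm) begins 65 mm behind the grasp point.
Start: joints at [59.376, 34.337, -0.143, 91.639, 0.103, 54.024, -4.572], TCP at [0.32, -0.65, 0.219] pointing down, gripper open.
Joint ranges: [-147.43, 147.43], [-19.82, 112.94], [-74.19, 73.91], [6.32, 146.72], [-59.91, 239.91], [6.04, 106.73], [-150.56, 150.56]. Speed limits (degrees/s): [127.2, 127.2, 172.46, 172.46, 180, 180, 180].

INTERFACE

Orientations are given as a 3x3 rotation matrix whose columns are the frame's x, y, z axes.
In Python, from bench import goto, move_l, move_joints, ungrasp, grasp, hold, ik, read_state, read_camera, camera_params, IKError, finish_job, find_in gives the robot as it stands. Calls block until the motion is done:
- goto(position, orientation): joint-space move of the TCP to a pose.
- move_l(position, attitude=None, feed=0.15, stop_force=None): straight line of the TCP; attitude=None keeps the orientation; feed is the mean speed in m/s. With stop_force (N) it stops when the force on the tool has changed by that much, and returns True; else False.
- move_joints(angles): joint-space move.
- ungrasp() and grasp(f_grip=None): open the fingers fully, or close them until they stop; f_grip is the grip in N (None keeps the last).
- hold(seconds).
- ik(position, orientation): joint angles nearest the present ones, or None.
- read_state(): the state.
- read_camera(name): name is "scene" or "top" or "wrist"; returns the picture (420x560x3 uint8, red, green, blue); there is no depth.
- camera_params(name): a dict with "fx", "fy", "cx", "cy" (pixels), "R" (3x3) and "t" (3): a world point X has camera coordinates R X + t. Camera axes: x right, y down, z forward; pixel columns grow to the right and rows downward; lengths in m; the calibration is good to about 2 mm. A picture is of the moment at which its call begins: read the wrist's pose just before it. camera_params takes no time and is no camera call; for the wrist camera it gives the pose at the moment of the call.
A pose or a line that the arm cannot do raises IKError and nothing moves.
- finish_job(): hands the job in, once; it reports no verdict.
Trained networks look in the newest picture that a camera, given by its name, has taken for a name from the list of things; names that differ only in an ending like _2 or _b are one class to them, and where a whole thing is asked for, a point or a joint stands for the part that bears it (a point fixed in the world has none). Each returns a list of dicts, best first, with "confidence" (0 to 1); they miss things now and then, are a little off and sometimes report something else, mostly with a low value. They report only what shows in the picture. A call takes as long as a camera call. They do not tell look-alikes from the thing itself.
- find_in(camera, target): "bbox" ([centre column, centre row, width, height] in pixels, round what is visible of it).
The state is a dict: "time": time; "q": joint angles; "qd": joint speeds; "tau": joint torques, N m; "position": TCP position; "tool_rot": TCP orientation; "force": force on the tool from outside, world axes, zero at the start; "wrist_torque": the same for the moment, N m; "grip_width": opening from 0.0 (shut) to 1.0 (fully open).
Only numpy, scipy, OpenCV 4.12 (cv2) and the standard library are available. Lean on these libraries where they do the work, as an engineer would, in place of code of your own. Each camera call takes 0.05 s, during which the arm holds its last target.

TASK

Refit the washed swarf tray to the belt grinder: lift it level off the draining grid by its blue magnet bar, set it on the bench with its front end just in the flared mouth between the grinder's skids and its handle end outside, let go, then take it by the black end handle and slide it under the grinder's nose, fully home to the back stop. Then take the red-knobbed tapered pin from the green block and drive it down through the yellow bracket and the tray's yellow ear until its collar sits on the bracket, which draws the two holes into line. Leave the knife, the whetstone and the bottle where they are.

Things in the scene. Friction and masses are not known exactly. Their poses are not given: they have to be found in the camera images.
- tray: Open bright-metal pan, 150 wide (x) x 255 long (y) x 58 high, walls 4 thick, rim flange 8 wide round its top (166 x 271 over the rim); 0.68 to 0.9 kg. Origin: centre of its underside, z up. Its +y end is the plain front end that enters the grinder first; at its -y end is the black handle; a yellow ear sticks out on its +x side to x = 135. Starts on the draining grid, 25 above the bench.
- magnet_bar (a point): Middle of the blue square magnet bar that bridges the pan (142 long along tray x, 14 thick along tray y, 18 high, top 56 over the tray's underside), at tray (0, -6, 47). The tray's centre of mass lies within 15 mm of it seen from above: pinched here across the 14 mm it hangs level. 34 clear below the bar, over 110 along y to either end wall.
- tray_handle (a point): Middle of the black round handle bar at the tray's -y end: 12 diameter, 90 long along tray x, at tray (0, -177.5, 45); 44 clear between the bar and the pan's wall, 36 to its rim. Lifting by it makes the tray droop; it is for sliding.
- ear_hole (a point): Centre of the hole in the tray's yellow ear, at the ear's top face, at tray (114, -102.5, 58). Hole 17 diameter, ear 6 thick.
- grinder: Fixed grey belt grinder; origin on the bench on the centre line of its tray bay. The tray slides in along the grinder's +y, axes parallel. Over the bay hang a splash plate (underside 82 above the bench, from y = 20), the belt nose (from y = 21, 90 wide, 150 to 260 high) and the housing (from y = 140, 200 wide, 290 high). Back stop at y = 172: the tray's rim meets it with its origin at y = 36.5.
- bay_mouth (a point): Middle of the mouth of the tray bay, on the bench, at grinder (0, -92, 0). Here two dark skids, 45 high, stand about 188 apart and close in a flare to 158 at y = -50 (4 play each side of the pan), then run straight back. The tray's rim passes over them. In front of the mouth (y below -95) the bench is clear.
- lock_hole (a point): Centre of the hole in the grinder's fixed yellow bracket, at its top face (70 above the bench), at grinder (114, -70, 70). Hole 17 diameter, bracket 8 thick, open below. The tray's ear slides in under it with 4 clearance. With the tray against the back stop the ear hole is 4 too far along +y, plus the side play: the taper draws it back into line; it may need 5 to 25 N of push.
- lock_pin: Loose steel pin with a red knob, standing in the green block. Origin: centre of the underside of its steel collar (30 diameter, 5 high); z up along the knob (26 diameter, from 5 to 48 above the origin). Below the collar a shank 15 diameter for 20 mm, then a taper down to 5 diameter at the tip, 56 below the origin. 0.15 kg.
- bench_block: Fixed green plastic block, 100 x 60 x 75 high, origin at the centre of its underside. The pin stands in its larger hole, 20 off the centre along block -x, collar on the block's top.
- drain_grid: Fixed white plastic draining grid, 190 x 300, 25 high; origin at the centre of its underside.
- boning_knife: Boning knife lying on the bench, yellow handle, about 275 long; bystander.
- cleaner_bottle: Blue bottle standing, 60 diameter, 170 high; bystander.
- whetstone: Two-tone whetstone (brown on white) in a black rubber base, 210 x 70 x 38 high, lying on the bench; bystander.
There are look-alikes about, which are no part of the job. There is more than one size of the lock_pin; the one meant has the size given above.

How it is judged (in metres and radians):
On the way, in this order (a step that is already met when the one before it is completed fails the run):
1. the tray is lifted level off the draining grid (height (world z) of tray above 0.05 m and angle between tray's own z axis and vertical below 0.2 rad), for 0.2 s.
2. the tray stands on the bench with its front end in the grinder's mouth, handle outside, let go (height (world z) of tray below 0.006 m and angle between tray's own z axis and vertical below 0.05 rad and y of tray in the frame of grinder between -0.23 and -0.09 m and y of tray_handle in the frame of grinder below -0.25 m and x of tray in the frame of grinder between -0.025 and 0.025 m and contact force between tray and the fingers below 0.2 N and linear speed of tray below 0.02 m/s), for 0.2 s.
3. the tray is slid home under the nose, its ear hole under the bracket hole to within 9 mm (horizontal distance between ear_hole and lock_hole below 0.009 m and height (world z) of tray below 0.006 m and horizontal distance between lock_pin and lock_hole above 0.05 m), for 0.2 s.
At the end, for the whole second after the job is handed in: The tray stands flat on the bench under the grinder's nose, parallel to it (within 0.08 rad), its ear hole under the bracket hole within 3.5 mm; the pin is upright (within 0.06 rad) through both holes with its collar on the bracket (within 3 mm in height and sideways); tray and pin are at rest (z of lock_pin in the frame of lock_hole between -0.003 and 0.003 m and horizontal distance between lock_pin and lock_hole below 0.003 m and angle between lock_pin's own z axis and vertical below 0.06 rad and horizontal distance between ear_hole and lock_hole below 0.0035 m and z of ear_hole in the frame of lock_hole below -0.006 m and height (world z) of tray below 0.005 m and angle between tray's own z axis and vertical below 0.04 rad and angle between the y axis of tray and the y axis of grinder, either way round below 0.08 rad and linear speed of each of tray, lock_pin below 0.02 m/s); the robot touches nothing.
It fails at once if the tray is tipped more than 0.35 rad (angle between tray's own z axis and vertical above 0.35 rad).
It fails at once if the boning knife is moved more than 3 cm (distance of boning_knife from where it was at the start of the episode above 0.03 m).
It fails at once if the whetstone is moved more than 3 cm (distance of whetstone from where it was at the start of the episode above 0.03 m).
It fails at once if the bottle is moved more than 3 cm (distance of cleaner_bottle from where it was at the start of the episode above 0.03 m).
It also fails if it takes over 69 s, if anything falls off the work surface, if the arm or the gripper's body presses on something with over 40 N, if the wrist force passes 120 N, or if a joint passes its speed limit or range.

## Working session

There is one attempt and no reset: what is moved stays moved. The work goes in short steps, each a Python script; the robot and the scene stay as the last script left them, time stands still between calls to the robot, and variables do not carry over. Pictures are saved under pics/ and viewed, and the job is handed in when it is done.

```bash
mkdir -p pics; ls; python3 - <<'E'
from bench import *
import cv2,numpy as np
s=read_state();print(s['time'],s['position'],s['tool_rot'],s['force'],s['grip_width'])
for c in ['scene','top','wrist']:
    im=read_camera(c);cv2.imwrite(f'pics/{c}0.png',im[:,:,::-1])
    p=camera_params(c);print(c,p)
    for n in ['tray','magnet_bar','tray_handle','grinder','lock_pin','bench_block','drain_grid','boning_knife','cleaner_bottle','whetstone']:
        print(n,[(np.round(d['bbox']).tolist(),round(d['confidence'],2)) for d in find_in(c,n)][:4])
E
```

```text
pics
0.0 [ 0.32020109 -0.64992024  0.21775653] [[ 4.42042805e-01 -8.27713563e-04  8.96993575e-01]
 [-8.96992645e-01  1.30227935e-03  4.42043548e-01]
 [-1.53402165e-03 -9.99998809e-01 -1.66789761e-04]] [ 1.10202099 -0.01676407 -0.53219346] 1.0054636134775694
scene {'fx': 411.83407463660126, 'fy': 411.83407463660126, 'cx': 282.1389766409167, 'cy': 204.0037323750373, 'R': array([[ 0.78815888,  0.61535089,  0.01220126],
       [ 0.44790995, -0.55987402, -0.69707802],
       [-0.42211641,  0.55487329, -0.71689146]]), 't': array([-0.39606653, -0.30022569,  1.4212101 ])}
tray [([159.0, 245.0, 148.0, 114.0], 0.79)]
magnet_bar [([158.0, 246.0, 154.0, 114.0], 0.63)]
tray_handle [([162.0, 247.0, 155.0, 112.0], 0.7)]
grinder [([369.0, 91.0, 157.0, 166.0], 0.64), ([283.0, 214.0, 13.0, 19.0], 0.5)]
lock_pin [([244.0, 290.0, 16.0, 40.0], 0.95), ([368.0, 247.0, 19.0, 40.0], 0.91), ([368.0, 91.0, 158.0, 168.0], 0.62), ([283.0, 213.0, 14.0, 21.0], 0.56)]
bench_block [([288.0, 235.0, 43.0, 44.0], 0.75)]
drain_grid [([174.0, 272.0, 149.0, 84.0], 0.87)]
boning_knife [([342.0, 241.0, 63.0, 65.0], 0.89)]
c
[... 990 characters left out ...]
tone [([155.0, 167.0, 66.0, 22.0], 0.82), ([290.0, 194.0, 20.0, 36.0], 0.61)]
wrist {'fx': 339.69320867862257, 'fy': 339.69320867862257, 'cx': 279.20250646719586, 'cy': 205.2757803454011, 'R': array([[ 4.42011491e-01, -8.97008920e-01, -9.15802063e-04],
       [-8.64253112e-01, -4.26143625e-01,  2.67335312e-01],
       [-2.40192422e-01, -1.17373795e-01, -9.63603130e-01]]), 't': array([-0.72438471, -0.03190156,  0.39057937])}
tray [([146.0, 50.0, 243.0, 100.0], 0.71)]
magnet_bar [([147.0, 48.0, 251.0, 97.0], 0.68)]
tray_handle []
grinder []
lock_pin []
bench_block []
drain_grid [([179.0, 52.0, 87.0, 104.0], 0.81)]
boning_knife []
cleaner_bottle []
whetstone [([178.0, 52.0, 90.0, 102.0], 0.51)]
```

View pics/scene0.png

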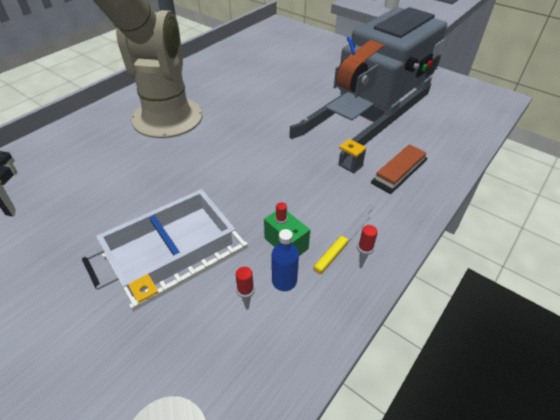

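View pics/top0.png

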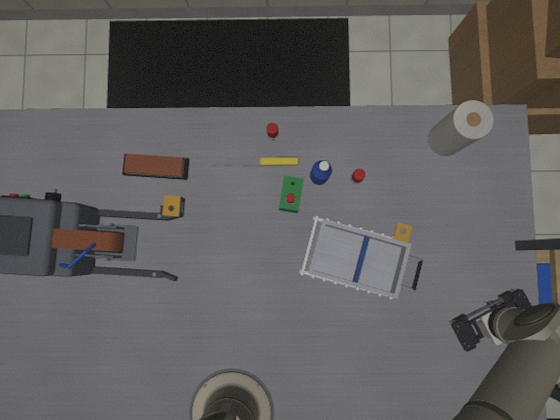

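View pics/wrist0.png

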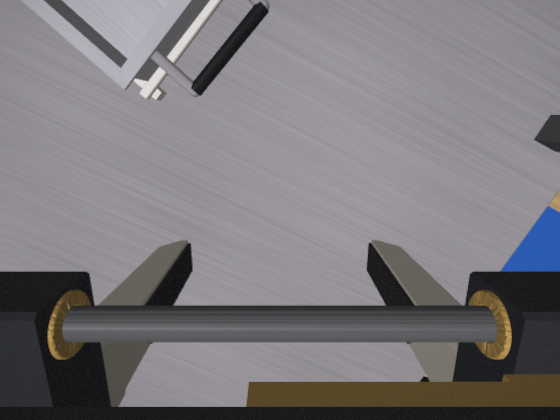

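The top view shows the tray around (355,258) with its front to the left, the bay at (90-180, 212-278), the bracket at (172,206) and the green block with the red pin at (291,198). The other red knobs, at (273,130) and (358,175), stand loose on the bench. I'll enlarge these areas to get precise features.

```bash
python3 - <<'E'
import cv2
t=cv2.imread('pics/top0.png');s=cv2.imread('pics/scene0.png')
def c(im,x,y,w,h,k,n): cv2.imwrite('pics/'+n,cv2.resize(im[y:y+h,x:x+w],None,fx=k,fy=k,interpolation=cv2.INTER_CUBIC))
c(t,290,205,140,100,5.6,'t_tray.png')
c(t,50,180,150,110,5.3,'t_grind.png')
c(t,240,110,140,105,5.6,'t_pins.png')
c(s,280,60,170,120,4.7,'s_grind.png')
c(s,220,195,170,110,4.7,'s_pins.png')
E
```

```text
(no output)
```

View pics/t_tray.png

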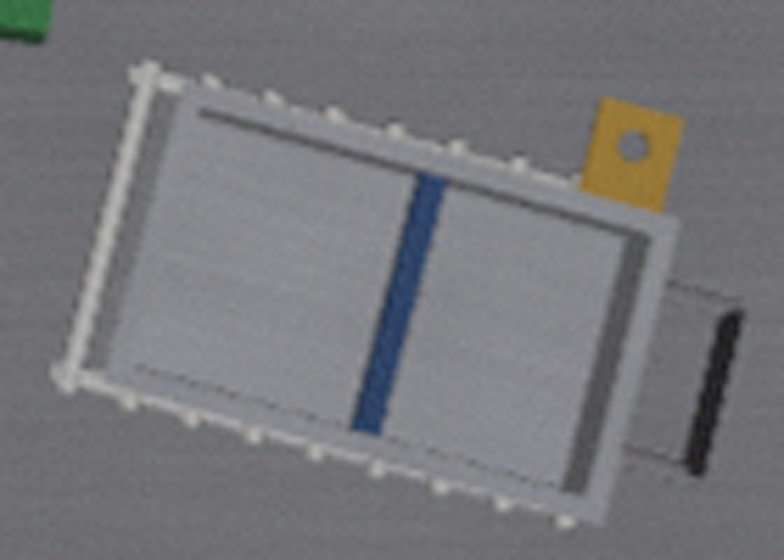

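View pics/t_grind.png

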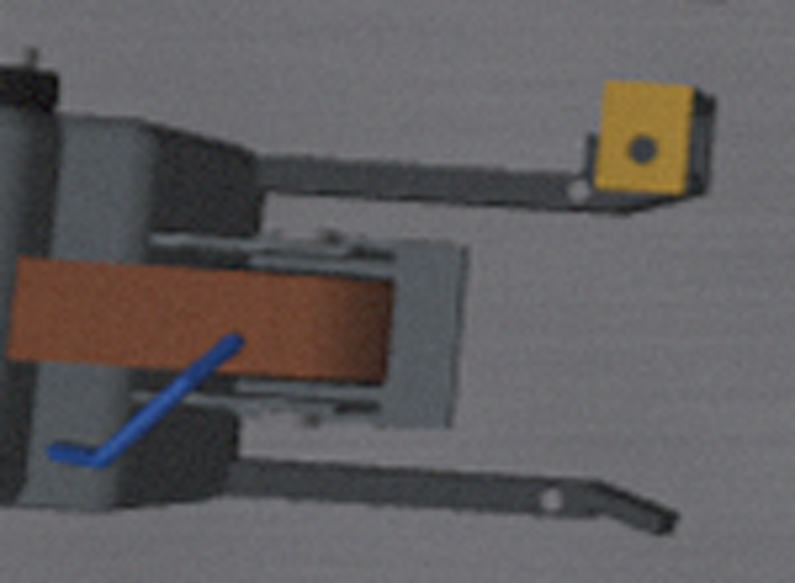

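View pics/t_pins.png

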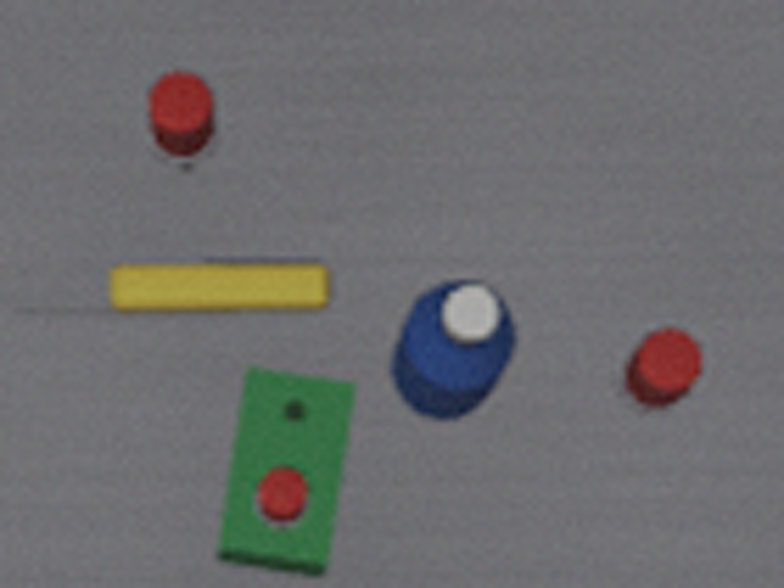

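View pics/s_grind.png

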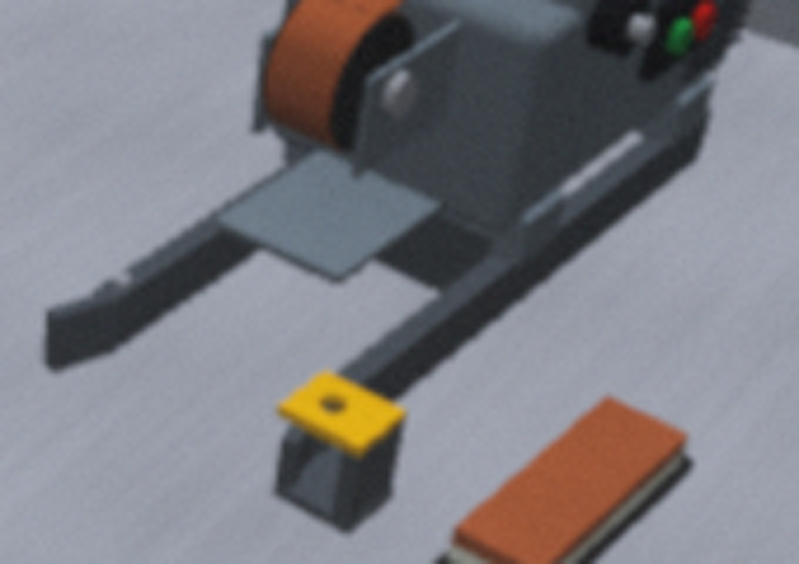

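View pics/s_pins.png

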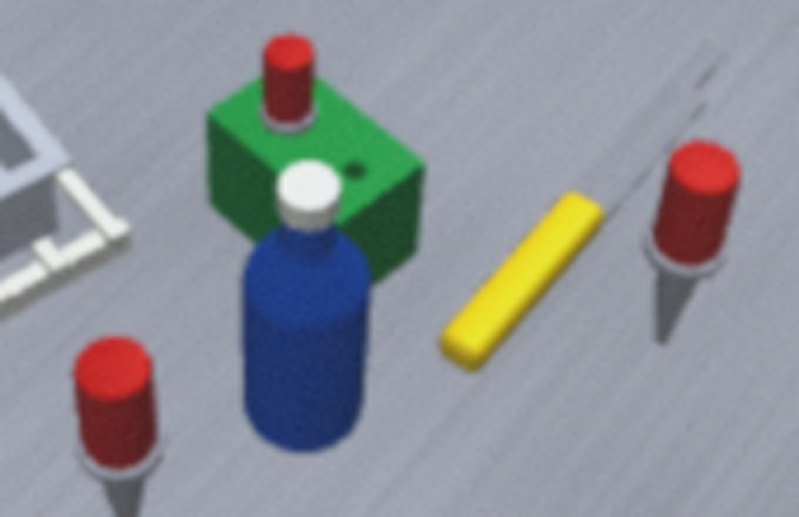

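The pin to take is the one in the green block, at top (291,198) and scene (282,214). Its knob is about 8.6 px wide, which is about 26 mm. The loose red knobs at (273,130) and (358,175) are about 11 px, over 30 mm, so they are too large, and they aren't in the block either. Next I'll fit the poses.

```bash
cat > h.py <<'E'
import numpy as np,cv2
from scipy.optimize import least_squares
from bench import *
CT=camera_params('top');CS=camera_params('scene')
def proj(C,X):
    X=np.atleast_2d(X)@np.array(C['R']).T+C['t']
    return np.c_[C['fx']*X[:,0]/X[:,2]+C['cx'],C['fy']*X[:,1]/X[:,2]+C['cy']]
def back(C,uv,z):
    R=np.array(C['R']);d=R.T@np.array([(uv[0]-C['cx'])/C['fx'],(uv[1]-C['cy'])/C['fy'],1]);o=-R.T@C['t']
    return o+d*(z-o[2])/d[2]
def T(p,L,z0=0):
    c,s=np.cos(p[2]),np.sin(p[2]);L=np.atleast_2d(L)
    return np.c_[p[0]+c*L[:,0]-s*L[:,1],p[1]+s*L[:,0]+c*L[:,1],L[:,2]+z0]
def uc(pts,k,x,y): return (np.array(pts,float)+.5)/k-.5+[x,y]
def down(yaw):
    # tool y down; tool x along (cos,sin)
    x=np.array([np.cos(yaw),np.sin(yaw),0]);y=np.array([0,0,-1.]);return np.c_[x,y,np.cross(x,y)]
E
python3 - <<'E'
from h import *
import json
# tray
L=np.array([[114,-102.5,58],[71,-6,56],[-71,-6,56],[45,-177.5,51],[-45,-177.5,51],[83,-135.5,58],[-83,-135.5,58]])/1000
uv=uc([[634,147],[432,176],[366,432],[733,315],[696,472],[680,218],[605,522]],5.6,290,205)
f=lambda p:(proj(CT,T(p,L,.025))-uv).ravel()
r=least_squares(f,[.4,-.2,0.2]);print('tray',r.x,np.degrees(r.x[2]));print(f(r.x).reshape(-1,2).round(2));pt=r.x
# grinder
def fg(p):
    P=lambda l:proj(CT,T(p,np.array([l])/1000))[0]; S=lambda l:proj(CS,T(p,np.array([l])/1000))[0]
    o=[P([114,-70,70])-uc([642,150],5.3,50,180),(S([114,-70,70])-uc([333,404],4.7,280,60)),
       P([0,20,84])-uc([457.5,336],5.3,50,180),S([0,20,84])-uc([278,248],4.7,280,60)]
    a=back(CT,uc([578,189],5.3,50,180),.045);b=back(CT,uc([552,499],5.3,50,180),.045)
    d=(a-b)[:2];yy=np.array([-np.sin(p[2]),np.cos(p[2])]);o.append([yy@d*350])
    m=(a+b)[:2]/2-p[:2]; o.append([np.array([np.cos(p[2]),np.sin(p[2])])@m*350])
    return np.concatenate(o)
r=least_squares(fg,[.45,.4,0]);print('gr',r.x,np.degrees(r.x[2]),fg(r.x).round(2));pg=r.x
pin=[back(CT,uc([283,492],5.6,240,110),.123),back(CS,uc([289,50],4.7,220,195),.123)];print('pin',pin)
json.dump([pt.tolist(),pg.tolist()],open('poses.json','w'))
t=cv2.imread('pics/top0.png');s=cv2.imread('pics/scene0.png')
def rect(x0,x1,y0,y1,z):return np.array([[x0,y0,z],[x1,y0,z],[x1,y1,z],[x0,y1,z]])/1000
for im,C,n in((t,CT,'t'),(s,CS,'s')):
    k=4;im=cv2.resize(im,None,fx=k,fy=k,interpolation=cv2.INTER_CUBIC)
    def poly(p,Q,z0=0,col=(0,0,255)):
        q=(proj(C,T(p,Q,z0))+.5)*k-.5;cv2.polylines(im,[np.round(q).astype(int)],True,col,1)
    poly(pt,rect(-83,83,-135.5,135.5,58),.025);poly(pt,rect(-71,71,-13,1,56),.025);poly(pt,rect(-45,45,-183,-172,51),.025);poly(pt,rect(113,115,-104,-101,58),.025)
    poly(pg,rect(-79,79,-50,172,45));poly(pg,rect(-94,94,-92,-50,45),0,(0,255,0));poly(pg,rect(113,115,-71,-69,70));poly(pg,rect(-45,45,20,22,84));
    if n=='t': cv2.imwrite('pics/ovA.png',im[780:1240,1120:1720]);cv2.imwrite('pics/ovB.png',im[740:1160,240:840])
    else: cv2.imwrite('pics/ovC.png',im[720:1240,300:1020]);cv2.imwrite('pics/ovD.png',im[200:720,1100:1780])
E
```

```text
tray [ 0.46110779 -0.3858789  -0.27929912] -16.00266080133123
[[-0.22 -0.38]
 [ 0.48 -0.36]
 [ 0.15  0.46]
 [ 0.47 -0.99]
 [-0.27  0.61]
 [-0.12  0.04]
 [-0.48  0.59]]
gr [ 0.50809868  0.25754054 -0.07182476] -4.115255380261407 [-0.32 -0.33  0.21 -0.52  0.03  0.1  -0.44  1.05  0.49  0.18]
pin [array([ 0.63850911, -0.18232518,  0.123     ]), array([ 0.64002859, -0.1825207 ,  0.123     ])]
```

View pics/ovA.png

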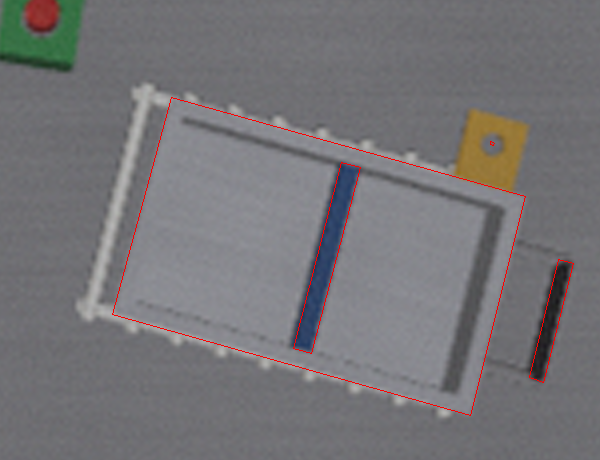

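View pics/ovB.png

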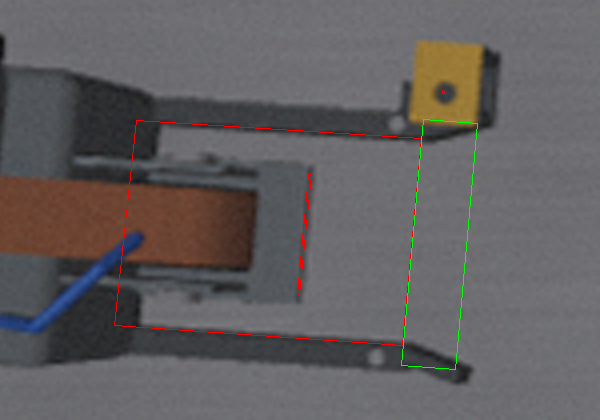

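View pics/ovC.png

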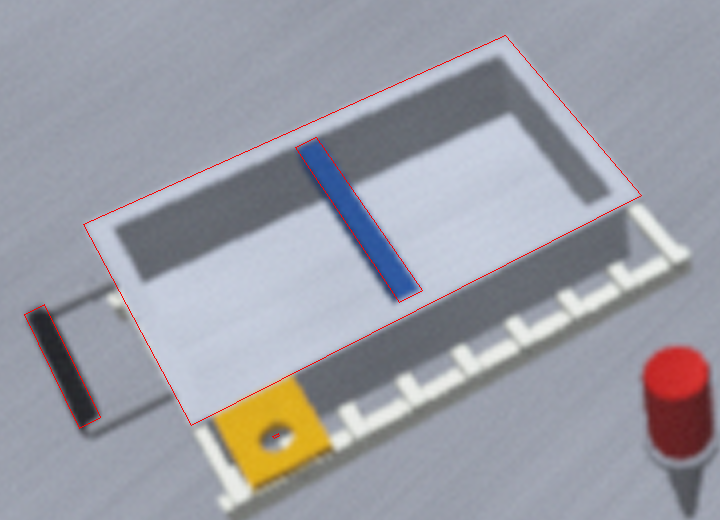

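View pics/ovD.png

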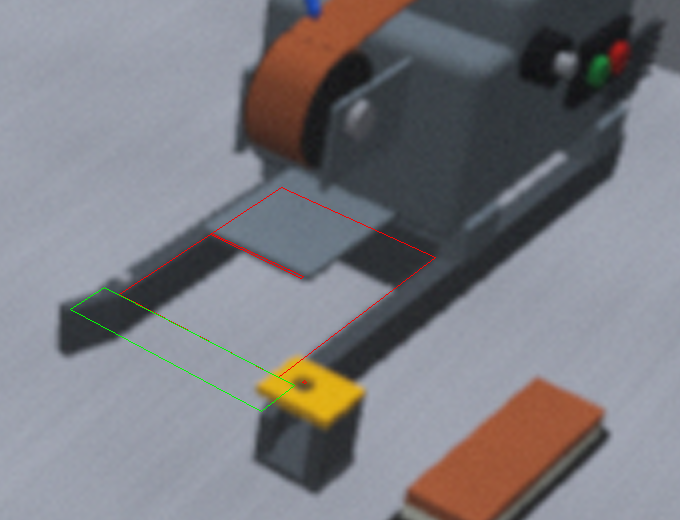

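The overlays agree with both views to within about 1-2 mm. Tray yaw is -16°, grinder yaw -4.1°, and the two pin fixes agree to 1.5 mm. Next I'll plan the IK and lift the tray.

```bash
python3 - <<'E'
from h import *
import json
pt,pg=json.load(open('poses.json'))
bar=T(pt,[0,-.006,.047],.025)[0];print('bar',bar)
w=lambda x,y,z:T(pg,[x,y,z])[0]
def show(n,P,yaw):
    q=ik(P,down(yaw));print(n,P.round(3),None if q is None else np.round(q,0))
for sgn in(-1,1):
    a=sgn*np.pi/2
    show('bar',bar+[0,0,-.019],pt[2]+a);show('up',bar+[0,0,.09],pt[2]+a)
    show('place',w(0,-.206,.028),pg[2]+a);show('placehi',w(0,-.206,.15),pg[2]+a)
    show('handle',w(0,-.4,.026),pg[2]+a);show('home',w(0,-.141,.026),pg[2]+a)
for a in(-np.pi/2,0,np.pi/2,np.pi):
    show('pin',np.array([.639,-.182,.086]),pg[2]+a);show('pinh',np.array([.639,-.182,.2]),pg[2]+a);show('lock',w(.114,-.07,.081),pg[2]+a)
E
```

```text
bar [ 0.4594537  -0.39164639  0.072     ]
bar [ 0.459 -0.392  0.053] [ 30.  39.   8. 115. -11.  26. -60.]
up [ 0.459 -0.392  0.162] [ 28.  30.  10. 111.  -8.  39. -63.]
place [0.493 0.052 0.028] [-16.  38.   5. 130. -14.  13. -92.]
placehi [0.493 0.052 0.15 ] [ -15.   25.    3.  125.   -3.   30. -104.]
handle [ 0.479 -0.141  0.026] [  7.  38.   4. 129. -10.  13. -74.]
home [0.498 0.117 0.026] [-24.  38.   7. 128. -17.  15. -96.]
bar [ 0.459 -0.392  0.053] [ 55.  42. -30. 114.  36.  34.  75.]
up [ 0.459 -0.392  0.162] [ 59.  34. -36. 109.  28.  46.  82.]
place [0.493 0.052 0.028] [  4.  39. -24. 128.  46.  21.  27.]
placehi [0.493 0.052 0.15 ] [ 17.  30. -41. 123.  32.  38.  40.]
handle [ 0.479 -0.141  0.026] [ 25.  39. -22. 128.  44.  20.  52.]
home [0.498 0.117 0.026] [ -4.  39. -23. 127.  42.  22.  24.]
pin [ 0.639 -0.182  0.086] [  7.  39.   7. 106.  -8.  35. -76.]
pinh [ 0.639 -0.182  0.2  ] [  7.  31.   6. 101.  -5.  48. -79.]
lock [0.617 0.18  0.081] [ -26.   38.    8.  109.   -9.   33. -107.]
pin [ 0.639 -0.182  0.086] [ 19.  39. -12. 105.  13.  37.  -5.]
pinh [ 0.639 -0.182  0.2  ] [ 22.  32. -17. 100.  12.  49.  -4.]
lock [0.617 0.18  0.081] [-12.  39. -15. 108.  16.  35. -41.]
pin [ 0.639 -0.182  0.086] [ 33.  43. -35. 104.  35.  44.  65.]
pinh [ 0.639 -0.182  0.2  ] [ 36.  36. -40.  99.  28.  55.  71.]
lock [0.617 0.18  0.081] [  3.  43. -38. 107.  38.  43.  29.]
pin [ 0.639 -0.182  0.086] [  -8.   43.   31.  107.  -33.   39. -142.]
pinh [ 0.639 -0.182  0.2  ] [ -10.   35.   33.  103.  -24.   50. -150.]
lock [0.617 0.18  0.081] [ 15.  54. -63. 107.  57.  59. 103.]
```

```bash
python3 - <<'E'
from h import *
import json
pt,pg=json.load(open('poses.json'))
bar=T(pt,[0,-.006,.047],.025)[0];D=down(pt[2]-np.pi/2)
goto(bar+[0,0,.06],D)
im=read_camera('wrist');cv2.imwrite('pics/w1.png',im[:,:,::-1])
C=camera_params('wrist')
q=proj(C,T(pt,[[.071,-.006,.056],[-.071,-.006,.056],[0,-.006,.056]],.025));print(q)
s=read_state();print(s['time'],s['position'],s['force'])
E
```

```text
[[276.58121364 115.53165401]
 [277.14797045 316.86093594]
 [276.88805705 224.53177766]]
2.8667 [ 0.45913851 -0.39322039  0.13241248] [ 0.25253549 -0.19787104  0.30126609]
```

View pics/w1.png

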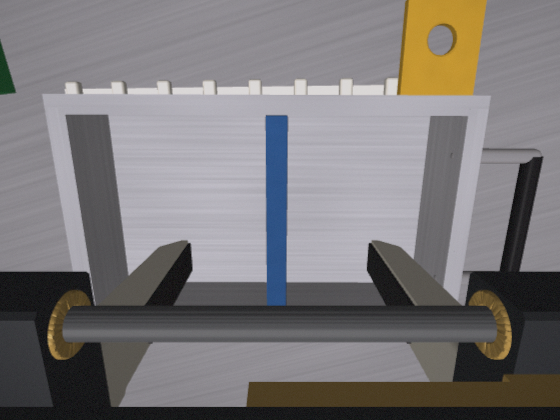

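The wrist view has the blue bar at column 277, squarely between the fingers and matching the prediction. I'll grip it and lift.

```bash
python3 - <<'E'
from h import *
import json
pt,pg=json.load(open('poses.json'))
bar=T(pt,[0,-.006,.047],.025)[0]
D=down(pt[2]-np.pi/2)
print(move_l(bar+[0,0,-.019],feed=.12,stop_force=15))
s=read_state();print(s['position'],s['force'])
grasp(60)
s=read_state();print(s['time'],s['position'],s['force'],s['grip_width'])
move_l(np.array(s['position'])+[0,0,.02],feed=.06)
s=read_state();print(s['time'],s['position'],s['force'],s['wrist_torque'],s['grip_width'])
move_l(np.array(s['position'])+[0,0,.075],feed=.12)
s=read_state();print(s['time'],s['position'],s['force'],s['wrist_torque'],s['grip_width'])
for c in('scene','wrist'): cv2.imwrite(f'pics/{c}2.png',read_camera(c)[:,:,::-1])
E
```

```text
False
[ 0.45955954 -0.39207451  0.05338861] [-0.17868615  0.14270202  0.5263361 ]
4.8833 [ 0.45948701 -0.39145128  0.05296728] [0.98058693 1.49691356 0.12800294] 0.1464112224341951
5.3667 [ 0.45956518 -0.39150073  0.07333135] [-0.38005796  0.35635439 -7.49410504] [0.09902679 0.06658094 0.00489634] 0.1446454689677595
6.1417 [ 0.4592256  -0.39107458  0.14774836] [ 0.371596   -0.62507869 -8.20310368] [0.09108463 0.11385929 0.00137155] 0.14678486762158482
```

View pics/scene2.png

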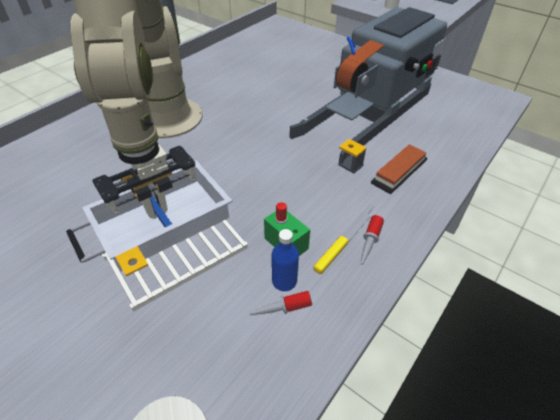

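View pics/wrist2.png

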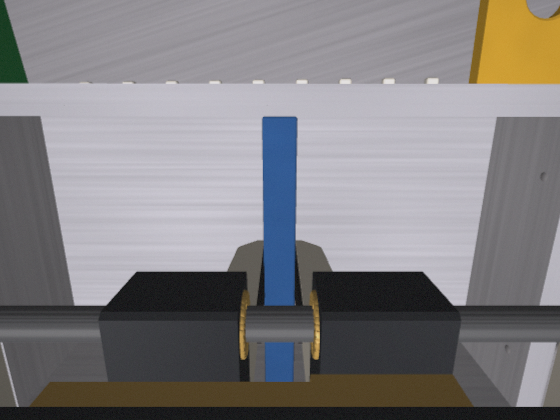

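The tray hangs level and bears about 8 N. The two oversized loose pins have toppled by themselves. They are at scene (283,303) and (372,238), clear of my path. Next I carry the tray to the mouth.

```bash
python3 - <<'E'
from h import *
import json
pt,pg=json.load(open('poses.json'))
w=lambda x,y,z:T(pg,[x,y,z])[0]
G=down(pg[2]-np.pi/2);Y0=-.192
move_l(w(0,Y0-.006,.147),G,feed=.2)
move_l(w(0,Y0-.006,.06),G,feed=.15)
s=read_state();print(s['time'],s['position'],s['force'],s['wrist_torque'])
im=read_camera('scene');cv2.imwrite('pics/scene3.png',im[:,:,::-1])
im=read_camera('top');cv2.imwrite('pics/top3.png',cv2.resize(im[170:310,40:300,::-1],None,fx=3,fy=3,interpolation=cv2.INTER_CUBIC))
E
```

```text
9.3917 [0.49427524 0.05982457 0.06034892] [-0.01971364  0.21517916 -8.09790507] [ 0.05912993 -0.04061195 -0.00792629]
```

View pics/scene3.png

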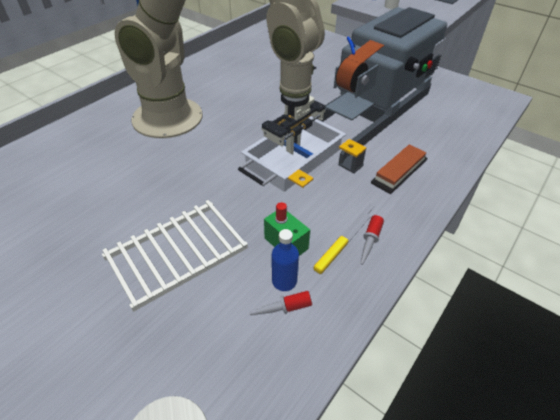

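View pics/top3.png

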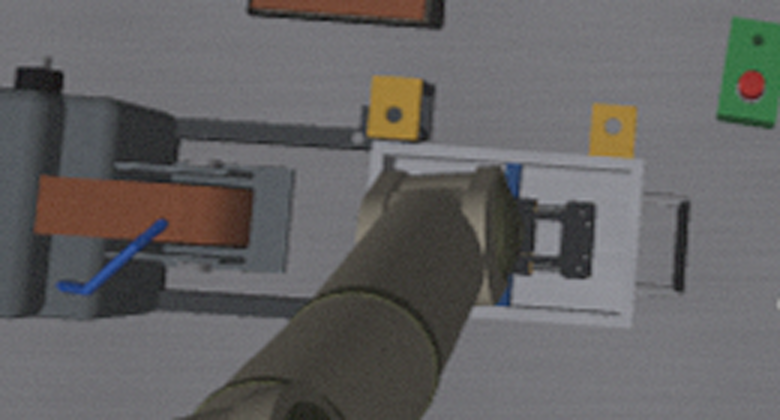

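The tray hangs parallel and in line with the mouth, with its ear hole at top (244,212). I'll check that against the prediction and set the tray down.

```bash
python3 - <<'E'
from h import *
import json
pt,pg=json.load(open('poses.json'))
w=lambda x,y,z:T(pg,[x,y,z])[0]
X=back(CT,uc([[613,126.5]],3,40,170)[0],.058+.032);print('ear err',X-w(.114,-.192-.1025,.09))
print(move_l(w(0,-.198,.025),feed=.06,stop_force=6))
s=read_state();print(s['time'],s['position'],s['force'])
ungrasp();hold(.1)
s=read_state();print(s['time'],s['position'],s['force'],s['grip_width'])
move_l(np.array(s['position'])*[1,1,0]+[0,0,.15],feed=.2)
# view: move back over handle
G=down(pg[2]-np.pi/2)
move_l(w(0,-.192-.1775-.031,.15),G,feed=.25)
im=read_camera('wrist');cv2.imwrite('pics/w4.png',im[:,:,::-1]);C=camera_params('wrist')
im=read_camera('top');cv2.imwrite('pics/top4.png',cv2.resize(im[170:310,40:300,::-1],None,fx=3,fy=3,interpolation=cv2.INTER_CUBIC))
print(proj(C,[w(.045,-.3695,.051),w(-.045,-.3695,.051),w(.114,-.2945,.058)]))
print(read_state()['time'])
E
```

```text
ear err [-2.48277375e-04 -1.06371225e-03  8.32667268e-17]
True
10.025 [0.49365229 0.06014184 0.027092  ] [ 1.62820322  0.66758107 -3.40457019]
11.4333 [0.49301911 0.06003579 0.02763162] [ 0.48731246 -0.09092143 -0.51177382] 0.9981324329097693
[[241.5038377  149.03869117]
 [244.48020858 256.65817053]
 [130.11497918  50.19724029]]
13.25
```

View pics/w4.png

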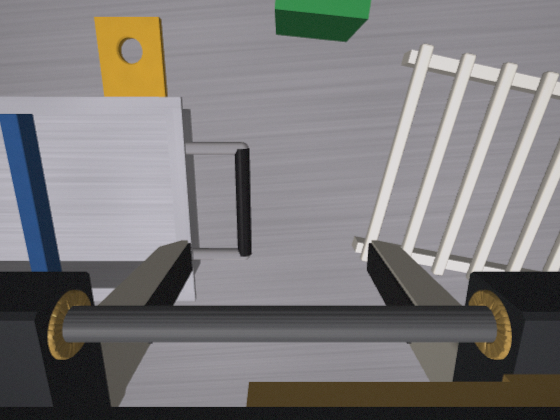

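View pics/top4.png

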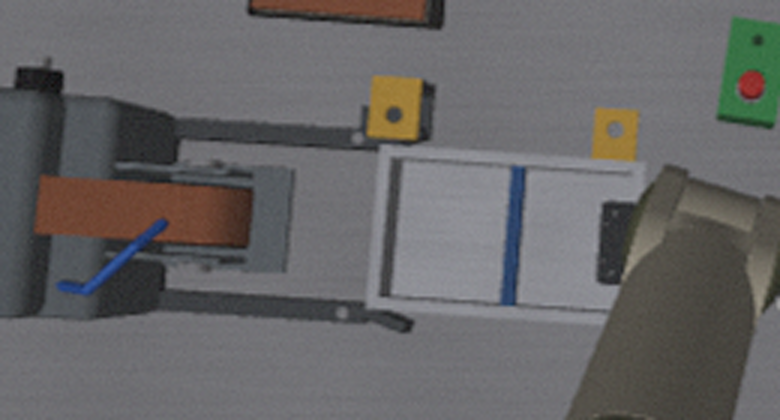

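The tray sits on the bench where predicted, with its front in the flare and its handle outside at wrist (243,149-256). I'll straddle the handle off-centre, so the inner finger drops into the gap by the rim, then close and slide.

```bash
python3 - <<'E'
from h import *
import json
pt,pg=json.load(open('poses.json'))
w=lambda x,y,z:T(pg,[x,y,z])[0]
print(move_l(w(0,-.4005,.028),feed=.12,stop_force=8))
s=read_state();print(s['time'],s['position'],s['force'])
grasp(30)
s=read_state();print(s['time'],s['position'],s['force'],s['grip_width'])
im=read_camera('top');cv2.imwrite('pics/top5.png',cv2.resize(im[170:310,40:300,::-1],None,fx=3,fy=3,interpolation=cv2.INTER_CUBIC))
im=read_camera('wrist');cv2.imwrite('pics/w5.png',im[:,:,::-1])
E
```

```text
False
14.4167 [ 0.47966384 -0.14197695  0.02848474] [-0.93107483 -0.54618475 -0.02671082]
15.6667 [ 0.47966999 -0.14049107  0.02833003] [-0.30717249  6.29497793  4.97622465] 0.11823139277596137
```

View pics/w5.png

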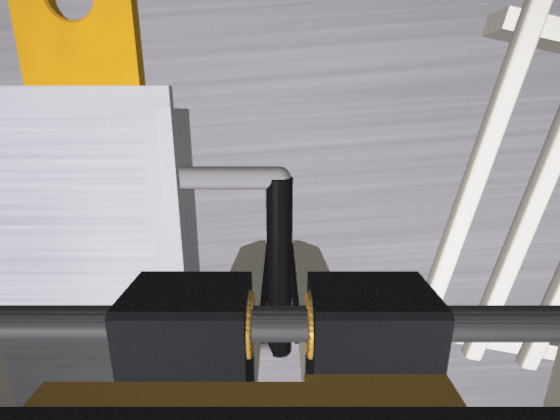

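View pics/top5.png

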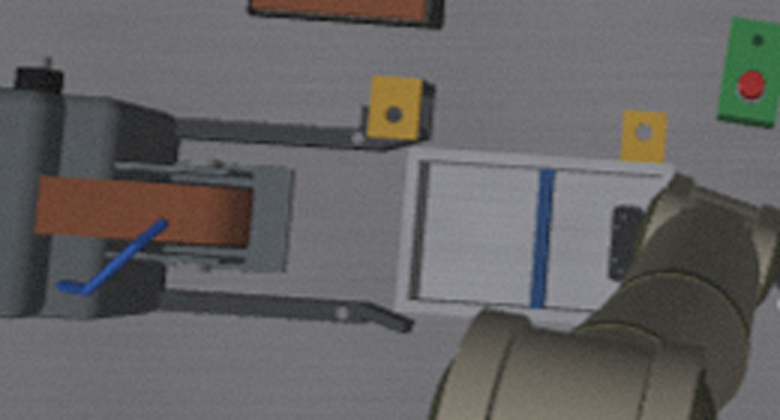

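The handle is gripped, and the tray was drawn out about 30 mm as intended. Sliding it in.

```bash
python3 - <<'E'
from h import *
import json
pt,pg=json.load(open('poses.json'))
w=lambda x,y,z:T(pg,[x,y,z])[0]
yy=np.array([-np.sin(pg[2]),np.cos(pg[2]),0]);xx=np.array([np.cos(pg[2]),np.sin(pg[2]),0])
def rep():
    s=read_state();d=np.array(s['position'])-[pg[0],pg[1],0];print(round(s['time'],2),'gx',d@xx,'gy',d@yy,'z',d[2],s['force'])
z=.028
print(move_l(w(0,-.17,z),feed=.12,stop_force=25));rep()
print(move_l(w(0,-.130,z),feed=.05,stop_force=18));rep()
im=read_camera('top');cv2.imwrite('pics/top6.png',cv2.resize(im[170:310,40:300,::-1],None,fx=3,fy=3,interpolation=cv2.INTER_CUBIC))
im=read_camera('scene');cv2.imwrite('pics/scene6.png',cv2.resize(im[60:210,240:440,::-1],None,fx=4,fy=4,interpolation=cv2.INTER_CUBIC))
E
```

```text
False
17.83 gx 0.0002688125037969887 gy -0.1716158968237801 z 0.02830396928751347 [-0.80497417 -5.93290124  7.09846996]
True
18.47 gx 0.0005095465271385425 gy -0.1421759642369197 z 0.028234397962605965 [ 0.53902182 -2.93076427  5.31059373]
```

View pics/top6.png

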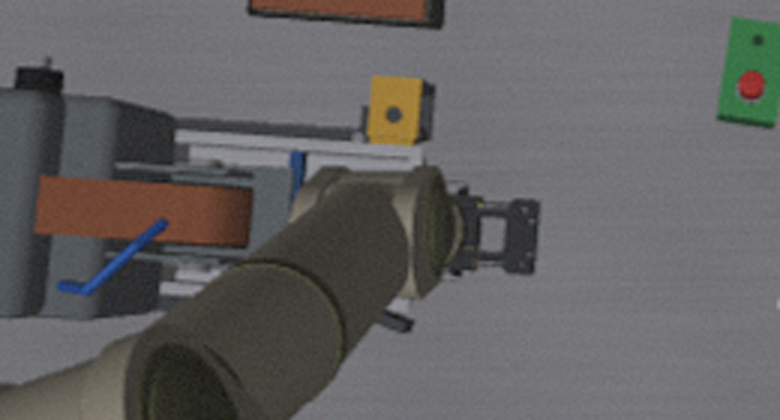

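View pics/scene6.png

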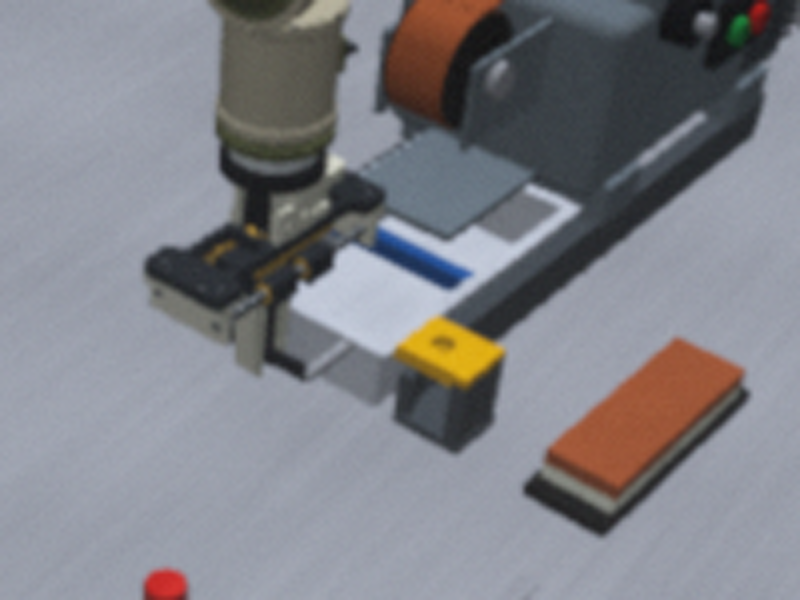

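```bash
python3 - <<'E'
from h import *
import json
pt,pg=json.load(open('poses.json'))
w=lambda x,y,z:T(pg,[x,y,z])[0]
yy=np.array([-np.sin(pg[2]),np.cos(pg[2]),0]);xx=np.array([np.cos(pg[2]),np.sin(pg[2]),0])
def rep():
    s=read_state();d=np.array(s['position'])-[pg[0],pg[1],0];print(round(s['time'],2),'gx',d@xx,'gy',d@yy,'z',d[2],s['force'])
print(move_l(w(0,-.130,.028),feed=.03,stop_force=22));rep()
hold(.2);rep()
# release: the outer finger opens; inner finger travels to +46 -> would hit pan/rim at 42
E
```

```text
True
18.83 gx 0.0005348039557299931 gy -0.14225255639120668 z 0.028209157693337487 [-0.68926235 -1.29487302  5.86582884]
19.03 gx 0.0005745638972140346 gy -0.14222842415479758 z 0.028231461757210967 [-0.61417942 -1.33933569  5.22260697]
```

The tray is firm against the stop: two pushes ended at y = -0.1422, against -0.141 expected. Opening fully here would drive the inner finger into the rim. Instead I'll relax the grip to 3 N and slide the fingers up off the bar.

```bash
python3 - <<'E'
from h import *
import json
grasp(3)
s=read_state();p=np.array(s['position']);print(s['time'],p,s['force'],s['grip_width'])
print(move_l(p+[0,0,.012],feed=.04,stop_force=12))
s=read_state();print(s['time'],s['position'],s['force'],s['grip_width'])
im=read_camera('wrist');cv2.imwrite('pics/w7.png',im[:,:,::-1])
im=read_camera('scene');cv2.imwrite('pics/scene7.png',cv2.resize(im[60:210,240:440,::-1],None,fx=4,fy=4,interpolation=cv2.INTER_CUBIC))
E
```

```text
19.25 [0.49836791 0.11566057 0.02808897] [ 0.51759695 -2.87133031  3.39700131] 0.12513144631842155
False
19.7083 [0.49820965 0.11556032 0.0402371 ] [ 0.1616582  -3.42798662 -2.63196792] 0.12592257587338082
```

View pics/w7.png

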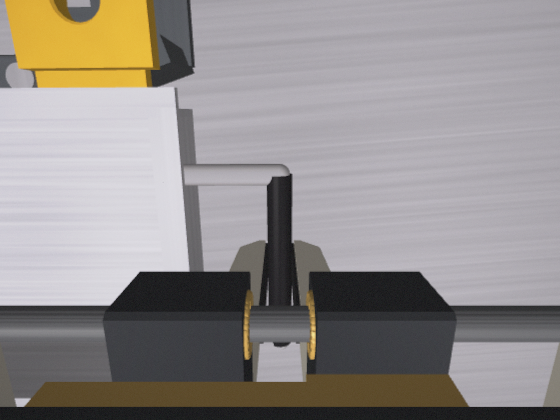

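View pics/scene7.png

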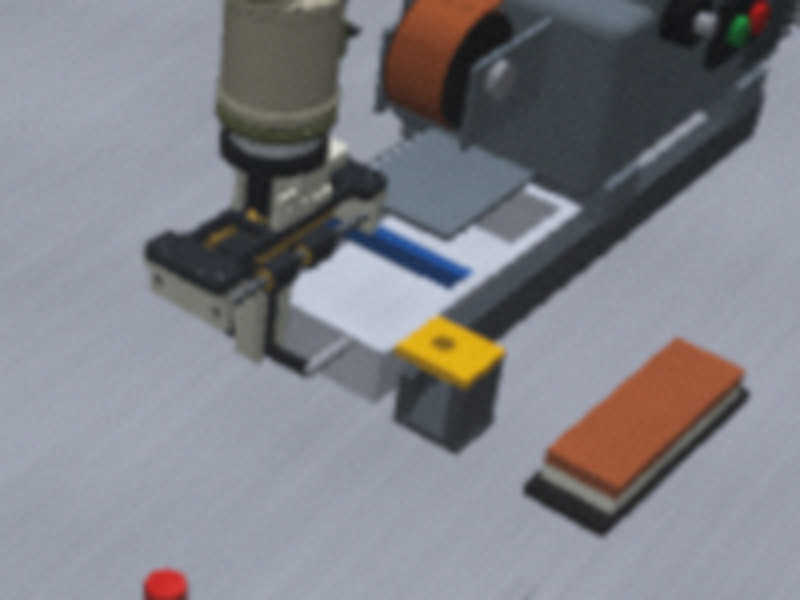

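The fingers slip up and the tray stays down. I'll carry on clear, then look down into the bracket hole.

```bash
python3 - <<'E'
from h import *
import json
pt,pg=json.load(open('poses.json'))
w=lambda x,y,z:T(pg,[x,y,z])[0]
p=np.array(read_state()['position'])
print(move_l(p+[0,0,.03],feed=.05,stop_force=12))
s=read_state();print(s['time'],s['position'],s['force'],s['grip_width'])
G=down(pg[2]-np.pi/2)
move_l(p*[1,1,0]+[0,0,.20],feed=.2)
ungrasp()
im=read_camera('wrist');cv2.imwrite('pics/w8.png',im[:,:,::-1]);C=camera_params('wrist')
np.save('C8.npy',C,allow_pickle=True)
print(proj(C,[w(.114,-.07,.07),w(.114,-.066,.058)]))
print(read_state()['time'])
E
```

```text
False
20.5583 [0.49838533 0.11581933 0.07024426] [-0.69009442  0.50359988  0.52889799] 0.0004922509794112985
[[187.4961398   60.00696385]
 [186.3396754   62.09903045]]
22.8833
```

View pics/w8.png

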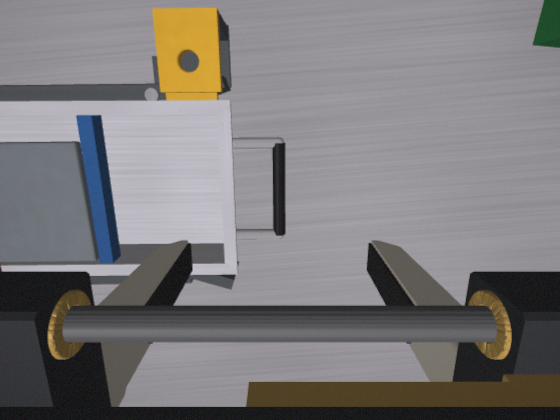

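The bracket hole shows at (188.5,61), within 1 px of the prediction. Now the pin: I'll look at it from above for the enlarged confirmation.

```bash
python3 - <<'E'
from h import *
import json
pt,pg=json.load(open('poses.json'))
w=lambda x,y,z:T(pg,[x,y,z])[0]
C=np.load('C8.npy',allow_pickle=True).item()
print('lock wrist',back(C,[188.7,61.3],.07),'fit',w(.114,-.07,.07))
G=down(pg[2]-np.pi/2)
pin=np.array([.639,-.1824,0])
goto(pin+[-.06,0,.19],G)
im=read_camera('wrist');C=camera_params('wrist');np.save('C9.npy',C,allow_pickle=True)
cv2.imwrite('pics/w9f.png',im[:,:,::-1])
print(proj(C,[pin+[0,0,.123],pin+[0,0,.08]]))
print(find_in('wrist','lock_pin'),find_in('wrist','bench_block'),read_state()['time'])
E
```

```text
lock wrist [0.6157468  0.17871978 0.07      ] fit [0.61678134 0.17954004 0.07      ]
[[276.7200074  132.356575  ]
 [277.18046903 129.04341365]]
[{'bbox': [275.6, 128.7, 37.7, 38.4], 'confidence': 0.69}, {'bbox': [480.3, 13.8, 37.2, 24.1], 'confidence': 0.62}] [{'bbox': [279.7, 97.0, 89.8, 139.2], 'confidence': 0.82}] 24.2167
```

View pics/w9f.png

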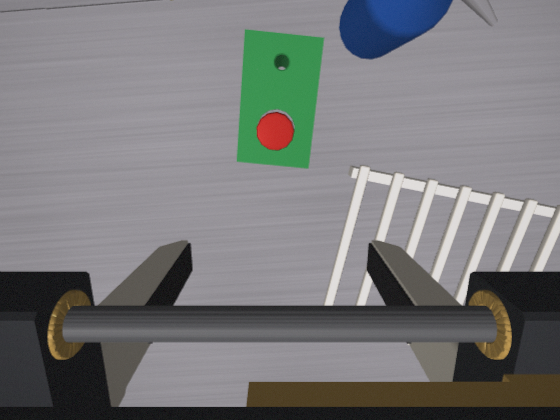

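```bash
python3 - <<'E'
from h import *
C=np.load('C9.npy',allow_pickle=True).item()
im=cv2.imread('pics/w9f.png')
m=((im[:,:,2]>150)&(im[:,:,1]<80)).astype(np.uint8);m[:90]=0;m[170:]=0
n,l,st,ce=cv2.connectedComponentsWithStats(m);i=1+np.argmax(st[1:,4]);print(st[i],ce[i],'mm diam')
P=back(C,ce[i],.123);print(P)
d=np.linalg.norm(back(C,ce[i]-[st[i,2]/2,0],.123)-back(C,ce[i]+[st[i,2]/2,0],.123));print('diam',d)
C8=np.load('C8.npy',allow_pickle=True).item()
a=cv2.imread('pics/w8.png');g=a[45:78,170:208];cv2.imwrite('pics/c8.png',cv2.resize(g,None,fx=12,fy=12,interpolation=cv2.INTER_CUBIC))
cv2.imwrite('pics/c9.png',cv2.resize(im[20:180,220:340],None,fx=3.5,fy=3.5,interpolation=cv2.INTER_CUBIC))
E
```

```text
[ 257  113   36   37 1029] [274.52380952 131.08843537] mm diam
[ 0.63993146 -0.18099166  0.123     ]
diam 0.024113108423237967
```

View pics/c9.png

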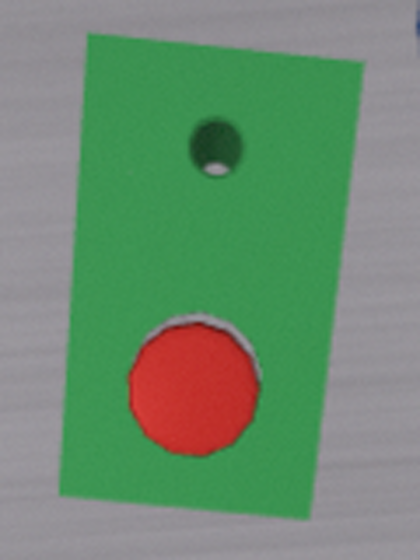

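View pics/c8.png

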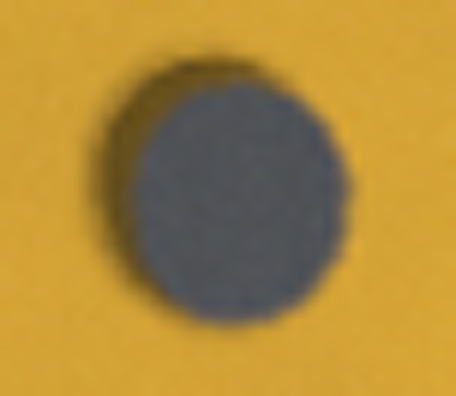

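The crop shows a knob of about 25 mm with its collar on the green block's top, in the larger hole, with the smaller hole empty beside it. That is the pin meant. I'll use the jaw direction along x to stay clear of the bottle.

```bash
python3 - <<'E'
from h import *
import json
pt,pg=json.load(open('poses.json'))
print('bottle',back(CT,uc([471,313],5.6,240,110)[0],.17))
J=down(pg[2])
pin=np.array([.6395,-.182,0])
goto(pin+[0,0,.15],J)
print(move_l(pin+[0,0,.0865],feed=.1,stop_force=8))
grasp(60)
s=read_state();print(s['time'],s['position'],s['force'],s['grip_width'],s['grip_width']*93)
p=np.array(s['position'])
print(move_l(p+[0,0,.075],feed=.12,stop_force=20))
s=read_state();print(s['time'],s['position'],s['force'],s['wrist_torque'],s['grip_width'])
for c in('scene','wrist'): cv2.imwrite(f'pics/{c}10.png',read_camera(c)[:,:,::-1])
E
```

```text
Traceback (most recent call last):
  File "h.py", line 9, in back
    R=np.array(C['R']);d=R.T@np.array([(uv[0]-C['cx'])/C['fx'],(uv[1]-C['cy'])/C['fy'],1]);o=-R.T@C['t']
                                        ~~^^^
IndexError: invalid index to scalar variable.
```

```bash
python3 - <<'E'
from h import *
import json
pt,pg=json.load(open('poses.json'))
print('bottle',back(CT,uc([471,313],5.6,240,110),.17)if 0 else back(CT,uc([[471,313]],5.6,240,110)[0],.17))
J=down(pg[2])
pin=np.array([.6395,-.182,0])
goto(pin+[0,0,.15],J)
print(move_l(pin+[0,0,.0865],feed=.1,stop_force=8))
grasp(60)
s=read_state();print(s['time'],s['position'],s['force'],s['grip_width'],s['grip_width']*93)
p=np.array(s['position'])
print(move_l(p+[0,0,.075],feed=.12,stop_force=20))
s=read_state();print(s['time'],s['position'],s['force'],s['wrist_torque'],s['grip_width'])
for c in('scene','wrist'): cv2.imwrite(f'pics/{c}10.png',read_camera(c)[:,:,::-1])
E
```

```text
bottle [ 0.72291999 -0.27671518  0.17      ]
False
27.175 [ 0.63960443 -0.1820131   0.08650032] [ 1.03890062 -0.77597597 -0.24979001] 0.27177232862216655 25.274826561861488
False
27.95 [ 0.63906715 -0.18192815  0.16097287] [-0.24887878  0.07537833 -1.59091008] [-0.02793945 -0.07340041  0.02130211] 0.2736161755556053
```

View pics/scene10.png

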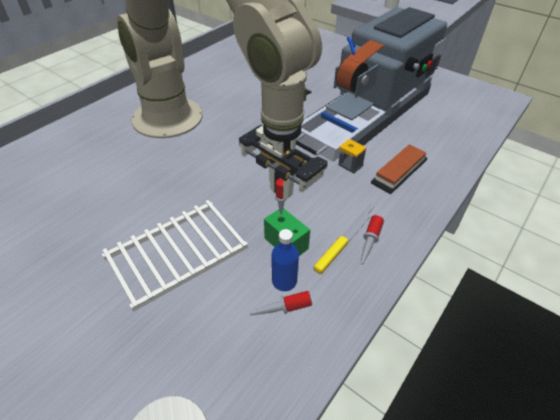

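View pics/wrist10.png

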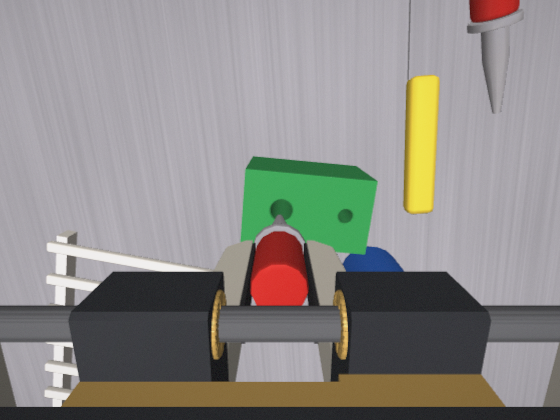

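The pin is held upright at 25.4 mm opening and 1.6 N. Next I hover over the bracket hole and check the tip.

```bash
python3 - <<'E'
from h import *
import json
pt,pg=json.load(open('poses.json'))
L=np.array([.6166,.1793,0])
move_l(L+[0,0,.161],down(pg[2]),feed=.2)
move_l(L+[0,0,.145],feed=.1)
s=read_state();print(s['time'],s['position'],s['force'])
for c in('scene','wrist','top'):
    im=read_camera(c)[:,:,::-1];C=camera_params(c)
    q=proj(C,[L+[0,0,.07],L+[0,0,.145-.0675]]);print(c,q)
    k=1 if c=='wrist' else 7
    if c=='scene':im=im[105:165,310:400]
    if c=='top':im=im[180:250,130:220]
    cv2.imwrite(f'pics/{c}11.png',cv2.resize(im,None,fx=k,fy=k,interpolation=cv2.INTER_CUBIC))
E
```

```text
30.3167 [0.61624071 0.17857933 0.14441622] [-0.82370346  0.09670654 -0.98030914]
scene [[350.5711436  145.05665964]
 [350.90780016 143.00659763]]
wrist [[279.73702395 214.77256048]
 [279.74140095 217.82685855]]
top [[170.48804323 207.6249572 ]
 [169.89925627 207.37361412]]
```

View pics/scene11.png

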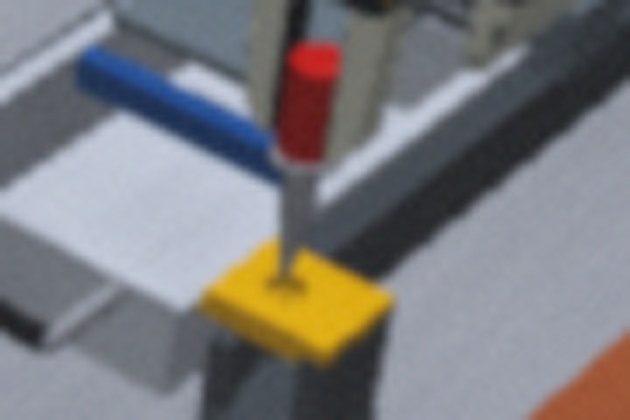

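View pics/wrist11.png

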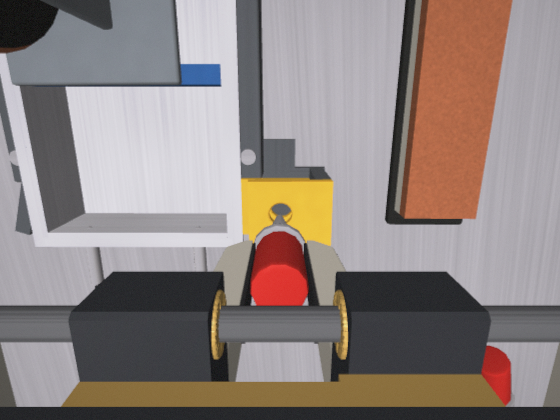

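The tip stands over the hole: in the scene crop it is at (288,280) with the hole right below it. Driving it down in stages.

```bash
python3 - <<'E'
from h import *
L=np.array([.6166,.1793,0])
for z,f in((.118,10),(.100,30),(.0805,45)):
    r=move_l(L+[0,0,z],feed=.04,stop_force=f)
    s=read_state();print(r,round(s['time'],2),s['position'],s['force'],s['wrist_torque'],s['grip_width'])
    if r and z>.1: break
for c in('scene','wrist'):
    im=read_camera(c)[:,:,::-1]
    k=1 if c=='wrist' else 7
    if c=='scene':im=im[105:165,310:400]
    cv2.imwrite(f'pics/{c}12.png',cv2.resize(im,None,fx=k,fy=k,interpolation=cv2.INTER_CUBIC))
E
```

```text
False 31.29 [0.61669911 0.17934024 0.11804288] [-0.84890826 -0.15392042 -1.75294957] [-0.04758653 -0.05424206 -0.06898902] 0.2709008770505528
False 31.89 [0.61648177 0.17928468 0.09977577] [-0.67127335  0.08417591 -1.77417692] [ 0.00961305 -0.11695655  0.01428259] 0.2701631703324202
False 32.52 [0.61714567 0.17968477 0.08126423] [-1.87084976  0.6054715   9.20298907] [0.11870428 0.07091819 0.06334945] 0.270559434881979
```

View pics/scene12.png

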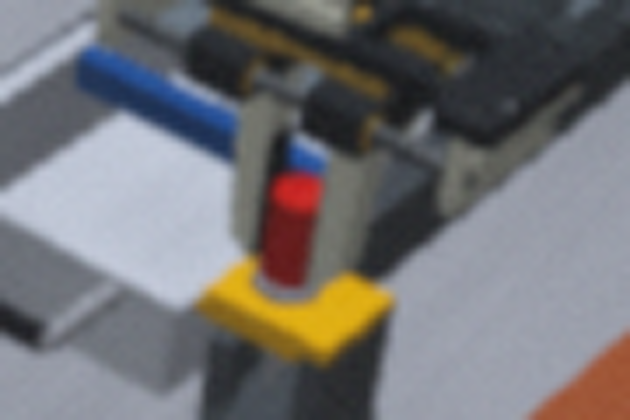

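View pics/wrist12.png

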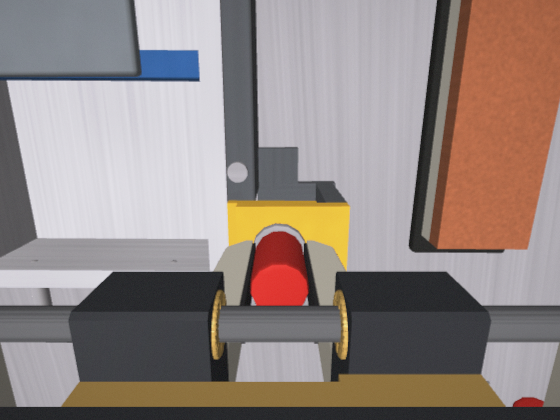

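The collar is at or near the bracket (TCP .0813, 9 N). I'll press once more to confirm it's seated, then release.

```bash
python3 - <<'E'
from h import *
L=np.array([.6168,.1795,0])
r=move_l(L+[0,0,.074],feed=.03,stop_force=25)
s=read_state();print(r,round(s['time'],2),s['position'],s['force'],s['grip_width'])
p=np.array(s['position'])
r=move_l(p+[0,0,.0003],feed=.02)
ungrasp();hold(.2)
s=read_state();print(round(s['time'],2),s['position'],s['force'])
p=np.array(s['position']);move_l(p+[0,0,.12],feed=.15)
move_l(p+[-.05,-.12,.12],feed=.2)
hold(.3)
s=read_state();print(round(s['time'],2),s['position'],s['force'])
for c in('scene','wrist','top'):
    im=read_camera(c)[:,:,::-1]
    k=1 if c=='wrist' else 6
    if c=='scene':im=im[100:180,300:400]
    if c=='top':im=im[180:250,100:220]
    cv2.imwrite(f'pics/{c}13.png',cv2.resize(im,None,fx=k,fy=k,interpolation=cv2.INTER_CUBIC))
    C=camera_params(c);print(c,proj(C,[L+[0,0,.118],L+[0,0,.07]]))
E
```

```text
True 32.83 [0.61713843 0.1798905  0.08091541] [-0.52593894 -0.38708666  7.03975264] 0.2706469320355582
34.45 [0.61713795 0.17988761 0.0812212 ] [ 0.27697126 -0.63353939 -0.52259392]
36.5 [0.56730895 0.0608394  0.20108335] [ 0.73844678 -0.50662811  0.71854771]
scene [[352.8756666  131.60607959]
 [350.66516067 145.05033293]]
wrist [[341.28910615  36.66782826]
 [330.75715537  49.38340026]]
top [[166.53910416 205.90030142]
 [170.42345921 207.55981192]]
```

View pics/scene13.png

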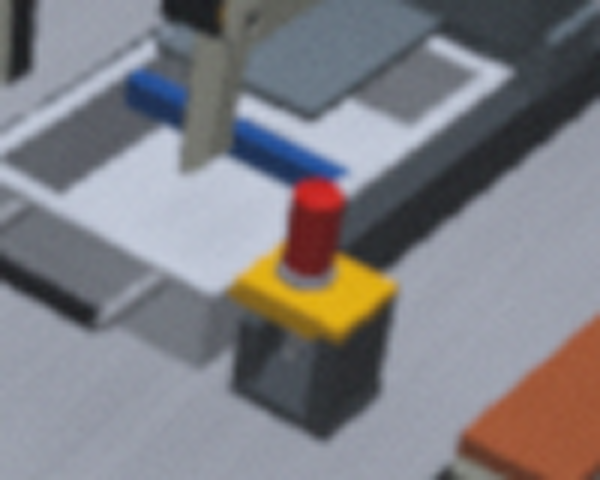

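View pics/wrist13.png

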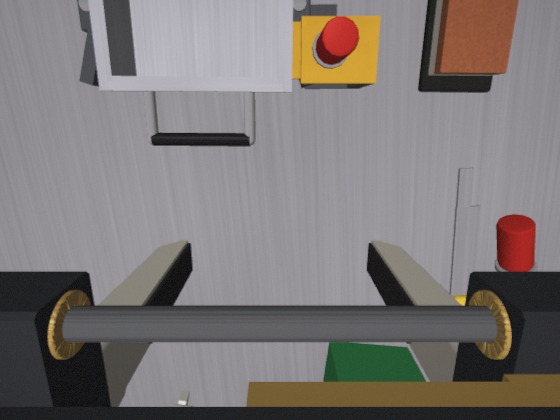

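View pics/top13.png

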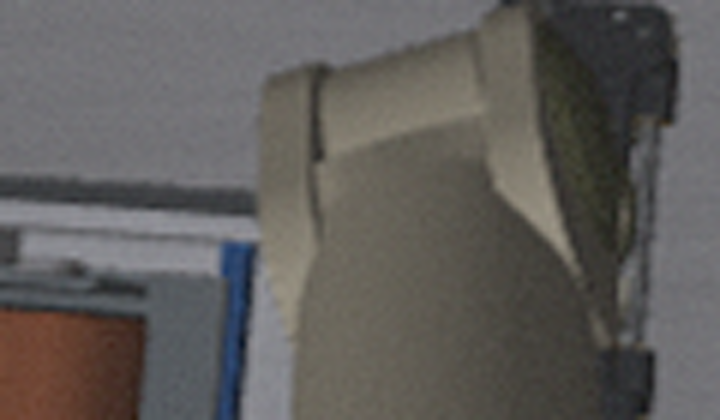

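The collar rests flat on the bracket with the knob upright. The knob top is at scene (353.2,132.2) against (352.9,131.6) predicted, and the gripper is clear. Handing in.

```bash
python3 - <<'E'
from bench import *
print(finish_job(),read_state()['time'])
E
```

```text
the job is handed in; nothing more can be done
the job is handed in; nothing more can be done
```

The tray is refitted and pinned, and I handed the job in at about 36.7 s of the 69 s; no verdict came back.

**What I did:**
- I lifted the tray level by the blue bar and set it in the flared mouth.
- I then took it by the handle and slid it to the back stop. Two pushes both ended with the handle at grinder y = -0.142, against -0.141 expected.
- I took the pin from the green block (25.4 mm grip opening) and drove it down through the bracket and ear until the collar stopped it.

**Last checks:**
- **Pin:** the pressing height puts the collar within about 1 mm of the bracket top. The knob top in the scene picture is within 1 px of its predicted place, and the pin looks upright.
- **Ear hole:** its alignment is not measured directly. It follows from the 15 mm shank being down through the ear's 17 mm hole.
- **Bystanders:** I touched neither the knife, the whetstone nor the bottle, and they looked in place in the pictures. I did not measure their positions at the end.

**Not as planned or not confirmed:**
- The two oversized loose pins toppled by themselves early on, away from the arm.
- I could not open the fingers fully by the tray's rim, so I released the handle by relaxing the grip to 3 N and sliding the fingers up off it.
- The arm hid the pin in the last top view, so that view confirmed nothing.

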